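Lift the vial rack out of the sampler's tray drawer and hold it level

ROBOT

A 6-joint arm with a two-finger parallel gripper is mounted at the origin on the work surface. World frame = base frame: x ahead of the robot, y to its left, z up, the work surface at z = 0. Lengths are in m, angles in rad, forces in N, time in s.
With the tool pointing down it reaches from about 0.35 to 0.85 m from the base axis. Payload 8.1 kg.
Tool frame: the origin (TCP) lies on the centre line of the jaws, within the pads' length; the fingertips stand 22 mm ahead of it and the grasp point (between the pads) lies 3 mm ahead of it; z points along the fingers, y is the line along which they close (so a half turn about z gives the same grasp; the last joint's range is limited). The gripper opens to 93 mm and grips with 3 to 60 N. Pads are 15 mm wide; open, the fingers measure 128 mm over their backs; the gripper's body (75 mm by 188 mm) begins 65 mm behind the grasp point.
Start: joints at [-1.326, 0.13, 1.488, -0, 1.523, -0.085], TCP at [0.194, -0.568, 0.218] pointing down, gripper open.
Joint ranges: [-2.96, 2.96], [-0.89, 2.26], [0.02, 2.5], [-1.34, 4.48], [0, 2.73], [-2.66, 2.66]. Speed limits (rad/s): [2.39, 2.39, 2.79, 3.14, 3.14, 3.14].

INTERFACE

Orientations are given as a rotation vector (axis times angle).
In Python, from plant import robot gives the robot as it stands.
- The arm moves only by the tool hand_motion, called after "Call:" as a command line: name --argument value ..., lists and objects as JSON in quotes. Schema: {"type":"object","properties":{"ticks":{"type":"string"},"squeeze":{"type":"number"},"only":{"type":"string"},"quiet":{"type":"boolean"},"lines":{"type":"string"}},"required":["ticks"],"additionalProperties":false}. ticks is a string of 1 to 20 rows, one to a line, with the numbers parted by commas; each row has 5 numbers: the finger opening in m, then dx, dy, dz in shares of the most that a row can go, 1 being 50 mm, then a turn about the tool's z in rad; each row shifts and turns the commanded pose from where the row before left it, along the tool's axes as they then stand; what a row does not reach is not made up. A row lasts 1/10 s, in which the tool goes at most 0.05 m and 0.15 rad, less where a joint would pass 70% of its speed; a pose out of reach is approached as far as the arm can. The fingers move at their own pace and stop on an object; squeeze is the grip in N (left out, the last holds). Time passes only in rows, so rows that do not move let the fingers close. The tool returns the time, the measured TCP pose, the force, the opening and the grip force at its end. only (a regular expression) keeps the lines of the reply that match it, lines (a string "A,B") keeps lines A to B, and quiet returns only ok. Input that does not fit is refused with a message, and nothing moves.
- robot.read_state(): the state, without advancing time (a new reading comes with each control period).
- robot.read_camera(name): name is "scene" or "top" or "wrist"; returns a dict with "image" (384x512x3 uint8, red, green, blue), "fx", "fy", "cx", "cy" (pixels), "dist" ([k1, k2, p1, p2, k3] as OpenCV has them; the pictures are not rectified), "R" (3x3) and "t" (3): a world point X has camera coordinates R X + t. Camera axes: x right, y down, z forward; pixel columns grow to the right and rows downward; lengths in m; the calibration is good to about 2 mm. A picture is of the moment at which its call begins. There is no depth.
- robot.close_job(): hands the job in; it is judged then, once.
The state is a dict: "t": time; "q": joint angles; "dq": joint speeds; "joint_torque": joint torques, N m; "tool_pos": TCP position; "orientation": TCP orientation; "force": force on the tool from outside, world axes, zero at the start; "wrist_torque": the same for the moment, N m; "opening": finger opening in m; "gripper_force": force on a finger pad.
Only numpy, scipy, OpenCV 4.12 (cv2) and the standard library are available. Lean on these libraries where they do the work, as an engineer would, in place of code of your own. Each camera call takes 0.05 s, during which the arm holds its last target. There are 200 camera calls.

TASK

Pull the autosampler's tray drawer fully open by its handle, then take the rack that holds the vials by its carrying bar and lift it out of the drawer, keeping it level, until its underside is a few centimetres higher than the top of the sampler unit. Hold it there level and still for two or three seconds so that the caps can be checked, and finish while still holding it: do not put it down. Leave the drawer open, the empty rack in the drawer, every vial in its cell, and the bottle, beaker and cap box where they are.

Things in the scene. Friction and masses are not known exactly. Their poses are not given: they have to be found in the camera images.
- sampler: White insulated sample-tray unit fixed on the bench, 340 mm deep (x), 240 wide (y), 158 high, flat top, one drawer in front. Origin: on the bench, mid-width, in the plane of the shut drawer's front face. Its x points into the unit, away from the robot, z up; yaw within 0.2 rad. The drawer slides out along its -x and has two pockets side by side (along y, 80 mm between centres), one rack in each.
- drawer (a joint): Drawer travel, m: 0 shut (start), 0.165 fully out (stop); from 0.145 the racks stand wholly outside the unit. It runs level along the unit's -x, about 2 N friction, stays where left. Front panel 22 mm thick, 236 wide, upper edge 150 mm above the bench; floor 30 mm above the bench, side walls up to 70 mm.
- drawer_handle (a point): Middle of the drawer's handle: a level white bar along the unit's y, 116 mm long, 12 thick (unit's x), 14 high, on two end posts 10 mm wide at 53 mm either side of this point. Its centre line is 45 mm in front of the panel (39 mm free gap behind the bar) and 125 mm above the bench. It moves with the drawer.
- vial_rack: The rack that holds the vials: aluminium, 115 mm long (its x, along the unit's x), 66 wide (y), 4 x 2 square cells 25 mm wide and 26 deep, black carrying bar over its middle. Origin: centre of its underside, z up. It stands in the left or right pocket with about 2 mm of play. With its six vials 0.3 to 0.5 kg; vial tops 50 mm above its underside.
- vial_rack_grip (a point): Middle of the vial rack's carrying bar, 82 mm above the rack's underside, above its centre of mass to a few mm. The bar runs along the rack's x: 104 mm long, 12 thick (y), 16 high, on two posts at 46 mm either side. 24 mm are free between the bar's lower edge and the vials' tops.
- spare_rack: A rack of the same make without vials, in the drawer's other pocket; it stays there. Origin: centre of its underside. Its bar, too, is 82 mm up.
- reagent_bottle: Glass bottle with a blue cap, 80 mm across, 165 high, on the bench to the left of the drawer's path. Origin: centre of its underside. Leave it alone.
- beaker: Empty glass beaker, 68 mm across, 90 high, on the bench to the right of the drawer's path. Origin: centre of its underside. Leave it alone.
- cap_box: Grey plastic box with a white lid, 79 x 109 mm, 48 high, on the bench to the right of the drawer's path, nearer the robot than the beaker. Origin: centre of its underside. Leave it alone.
- vial1: One of six alike capped amber glass vials, 22.5 mm across, 46 high, standing in a cell of the vial rack (at the start at x -42, y +17.5 mm in the rack's frame, 4 mm above its underside). Origin: centre of its underside.
- vial2: One of six alike capped amber glass vials, 22.5 mm across, 46 high, standing in a cell of the vial rack (at the start at x -14, y +17.5 mm in the rack's frame, 4 mm above its underside). Origin: centre of its underside.
- vial3: One of six alike capped amber glass vials, 22.5 mm across, 46 high, standing in a cell of the vial rack (at the start at x +42, y +17.5 mm in the rack's frame, 4 mm above its underside). Origin: centre of its underside.
- vial4: One of six alike capped amber glass vials, 22.5 mm across, 46 high, standing in a cell of the vial rack (at the start at x -42, y -17.5 mm in the rack's frame, 4 mm above its underside). Origin: centre of its underside.
- vial5: One of six alike capped amber glass vials, 22.5 mm across, 46 high, standing in a cell of the vial rack (at the start at x +14, y -17.5 mm in the rack's frame, 4 mm above its underside). Origin: centre of its underside.
- vial6: One of six alike capped amber glass vials, 22.5 mm across, 46 high, standing in a cell of the vial rack (at the start at x +42, y -17.5 mm in the rack's frame, 4 mm above its underside). Origin: centre of its underside.

How it is judged:
By the outcome, as a careful person would: the job done as asked, in the order asked, and still so for the second after the job is handed in, while the arm keeps its last pose, push and grip.
It also fails if it takes over 59 s, if anything falls off the work surface, if the arm or the gripper's body presses on something with over 40 N, if the wrist force passes 120 N, or if a joint passes its speed limit or range.

## Working session

There is one attempt and no reset: what is moved stays moved. The work goes in short steps, Python scripts to look and compute and a tool call to move; the robot and the scene stay as the last step left them, time stands still between calls to the robot, and variables do not carry over. Pictures are saved under pics/ and viewed, at most 10 in all, crops included, and the job is handed in when it is done.

```bash
mkdir -p pics; ls; python3 - <<'E'
from plant import robot
import cv2
s=robot.read_state();print(s['t'],s['tool_pos'],s['orientation'],s['opening'])
for n in ("scene","top"):
    c=robot.read_camera(n);cv2.imwrite(f'pics/{n}0.png',c['image'][:,:,::-1])
    print(n,c['fx'],c['cx'],c['dist'],(-c['R'].T@c['t']).round(3),c['R'].round(2).tolist())
E
```

```text
pics
plant.py
0.0 [ 0.19417886 -0.56710194  0.21698783] [-3.09715694e+00 -5.15344564e-01  2.23332395e-04] 0.09326207077285353
scene 483.65951456104307 256.9054562203248 [0.02772512 0.         0.         0.         0.        ] [ 1.259 -0.115  0.991] [[0.23, 0.97, -0.02], [0.79, -0.19, -0.58], [-0.57, 0.12, -0.81]]
top 365.3134138675135 262.90549895081335 [-0.03182759  0.          0.          0.          0.        ] [0.463 0.028 0.979] [[0.02, -1.0, 0.04], [-0.99, -0.03, -0.17], [0.17, -0.03, -0.99]]
```

View pics/scene0.png

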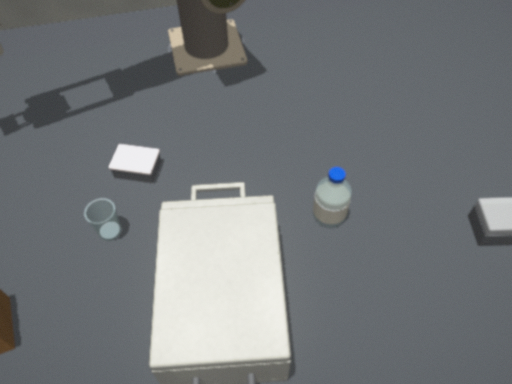

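View pics/top0.png

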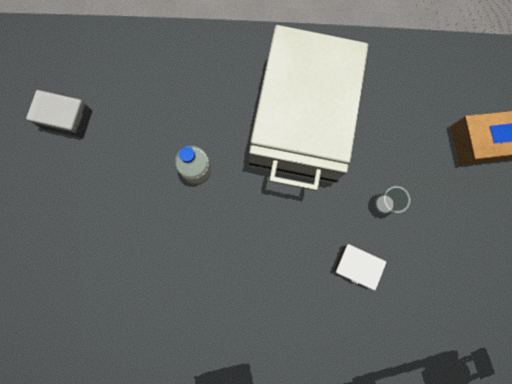

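The top view shows the shut drawer's handle bar from about (272,182) to (318,188), the bottle at (192,163), the beaker at (393,200) and the box at (361,267). I'll enlarge the handle area in both views.

```bash
python3 - <<'E'
import cv2,numpy as np
a=cv2.imread('pics/top0.png')[135:200,240:360];b=cv2.imread('pics/scene0.png')[170:235,145:305]
a=cv2.resize(a,None,fx=5,fy=5,interpolation=cv2.INTER_CUBIC);b=cv2.resize(b,(800,325)[:2],interpolation=cv2.INTER_CUBIC)
a=cv2.copyMakeBorder(a[:,:],0,0,0,200,cv2.BORDER_CONSTANT)
cv2.imwrite('pics/z0.png',np.vstack([a[:275],b]))
E
```

```text
(no output)
```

View pics/z0.png

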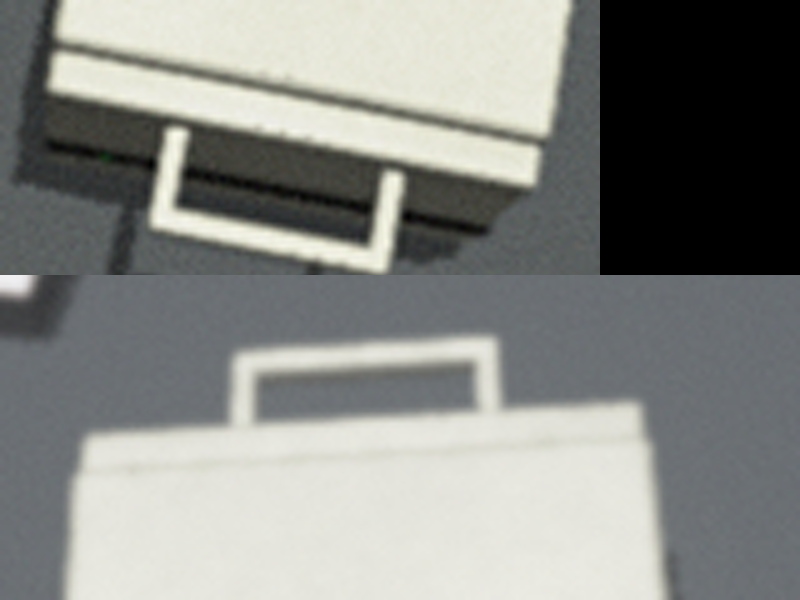

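```bash
cat > h.py <<'E'
import numpy as np,cv2,pickle
from scipy.optimize import least_squares
from scipy.spatial.transform import Rotation as Ro
def proj(c,P):
    K=np.array([[c['fx'],0,c['cx']],[0,c['fy'],c['cy']],[0,0,1.]])
    return cv2.projectPoints(np.asarray(P,float).reshape(-1,3),cv2.Rodrigues(np.array(c['R']))[0],np.array(c['t'],float),K,np.array(c['dist'],float))[0][:,0]
def ray(c,uv,z):
    K=np.array([[c['fx'],0,c['cx']],[0,c['fy'],c['cy']],[0,0,1.]])
    n=cv2.undistortPoints(np.array(uv,float).reshape(-1,1,2),K,np.array(c['dist'],float))[:,0]
    R=np.array(c['R']);o=-R.T@np.array(c['t']);d=np.c_[n,np.ones(len(n))]@R
    return o+d*((z-o[2])/d[:,2])[:,None]
def world(p,L):
    L=np.asarray(L,float);c,s=np.cos(p[2]),np.sin(p[2])
    return np.c_[p[0]+c*L[:,0]-s*L[:,1],p[1]+s*L[:,0]+c*L[:,1],L[:,2]]
E
python3 - <<'E'
from h import *
from plant import robot
T=robot.read_camera('top');S=robot.read_camera('scene')
L=[[-.051,.058,.132],[-.051,-.058,.132],[0,.118,.15],[0,-.118,.15]]
t=(np.array([[150,226],[388,272],[47,93],[537,186]])+.5)/5-.5+[240,135]
s=(np.array([[498,338-275],[235,352-275],[640,403-275],[85,435-275]])+.5)/5-.5+[145,170]
f=lambda p:np.r_[(proj(T,world(p,L))-t).ravel(),(proj(S,world(p,L))-s).ravel()]
r=least_squares(f,[.6,0,0]);p=r.x;print(p,r.fun.round(1))
for n,q,c in(('T',t,T),('S',s,S)):
  g=least_squares(lambda p:(proj(c,world(p,L))-q).ravel(),[.6,0,0]);print(n,g.x)
np.save('unit.npy',p)
print('handle',world(p,[[-.045,0,.125],[-.21,0,.125]]))
print('others',ray(T,[[187,155]],.165),ray(T,[[397,198]],.09),ray(T,[[361,267]],.048))
E=robot.read_state();print(Ro.from_rotvec(E['orientation']).as_matrix().round(3))
w=robot.read_camera('wrist');print((-w['R'].T@w['t']).round(3),w['R'].round(2).tolist())
E
```

```text
[ 0.67889253 -0.07835257 -0.16675653] [-0.4 -0.4 -0.1 -0.1 -0.5 -1.1  0.1 -0.3 -0.4 -0.6 -0.6 -0.2  0.4 -0.8
 -0.7 -0.4]
T [ 0.67779138 -0.07874337 -0.16049038]
S [ 0.68019762 -0.07812006 -0.17343492]
handle [[ 0.63451676 -0.07088326  0.125     ]
 [ 0.47180559 -0.04349578  0.125     ]]
others [[0.68255329 0.17826488 0.165     ]] [[ 0.60967833 -0.33657479  0.09      ]] [[ 0.43679987 -0.25440927  0.048     ]]
[[ 0.946  0.324 -0.   ]
 [ 0.324 -0.946  0.001]
 [ 0.    -0.001 -1.   ]]
[ 0.261 -0.545  0.383] [[0.32, -0.95, -0.0], [-0.91, -0.31, 0.26], [-0.24, -0.08, -0.97]]
```
Plan: Handle: bar along unit's y, fingers straddle bar: tool y along unit x (closing), tool pointing down. Fingers at ±46 open... 93 mm open; gap behind bar 39 mm: finger between bar and panel: finger thickness (128-93)/2=17.5mm. Open at 93: inner finger inner face at 46.5 from centre, outer at 64 → collides with panel (39+6=45). So preclose: half open a: a+17.5<45 and a>6. Opening 0.033 → 16.5..34 okay; center of gap. Finger spacing: bar half 6, margin 10 both sides. Good. Alternatively hook: tool y along unit y? Gripping firm is fine. Gripper body 75 x188: 188 along closing direction y presumably; begins 65mm behind grasp point. Grasp point at z=.125, body at z=.190; unit top 158, ok. Fingertips 19mm ahead of grasp point: z=.106. Fine. Body over unit, clearance 32 mm. 

The two views agree to about 2 mm, and the handle comes out at (0.635, -0.071, 0.125) with yaw -0.167. I'll go above the handle and turn so the fingers close along the unit's x.

Careful with the scale: shifts go in shares of 50 mm. That gives: 0.0412 m is 0.824, -0.0234 m is -0.468.

Call:
hand_motion --ticks "0.034,0,0,-0.7,0\n0.034,0.824,-0.468,0,0\n0.034,0.824,-0.468,0,0\n0.034,0.824,-0.468,0,0\n0.034,0.824,-0.468,0,0\n0.034,0.824,-0.468,0,0\n0.034,0.824,-0.468,0,0\n0.034,0.824,-0.468,0,0\n0.034,0.824,-0.468,0,0\n0.034,0.824,-0.468,0,0\n0.034,0.824,-0.468,0,0\n0.034,0.824,-0.468,0,0\n0.034,0.824,-0.468,0,0\n0.034,0.824,-0.468,0,0\n0.034,0.824,-0.468,0,0\n0.034,0,0,0,0" --squeeze 20

```text
t: 1.85
tool_pos: [0.6361, -0.0658, 0.2515]
orientation: [-3.095, -0.523, 0.001]
force: [-0.5, -0.2, -0.5]
opening: 0.0342
gripper_force: 0.0
```

Call:
hand_motion --ticks "0.034,0,0,0,-0.134\n0.034,0,0,0,-0.134\n0.034,0,0,0,-0.134\n0.034,0,0,0,-0.134\n0.034,0,0,0,-0.134\n0.034,0,0,0,-0.134\n0.034,0,0,0,-0.134\n0.034,0,0,0,-0.134\n0.034,0,0,0,0\n0.034,0,0,0,0"

```text
t: 2.85
tool_pos: [0.6337, -0.0713, 0.253]
orientation: [-2.405, -2.021, 0.0]
force: [-1.6, 0.5, 0.0]
opening: 0.0339
gripper_force: 0.0
```

```bash
cat > st.py <<'E'
from h import *
from plant import robot
import sys
s=robot.read_state();M=Ro.from_rotvec(s['orientation']).as_matrix()
print('t',s['t'],s['tool_pos'].round(4) if hasattr(s['tool_pos'],'round') else s['tool_pos'],'yawx',np.arctan2(M[1,0],M[0,0]).round(4),'open',s['opening'],'gf',s['gripper_force'],'F',np.round(s['force'],1))
if len(sys.argv)>1:
    g=np.array(eval(sys.argv[1]))  # goal of grasp point (3 mm ahead)
    print('tool delta',(M.T@(g-np.array(s['tool_pos']))-[0,0,.003]).round(4))
E
python3 st.py '[.6345,-.0709,.125]'
python3 - <<'E'
from plant import robot
import cv2
cv2.imwrite('pics/w1.png',robot.read_camera('wrist')['image'][:,:,::-1])
E
```

```text
t 2.85 [ 0.6337 -0.0713  0.253 ] yawx 1.3974 open 0.033898172028903044 gf 0.0 F [-1.6  0.5  0. ]
tool delta [0.0006 0.0007 0.125 ]
```

View pics/w1.png

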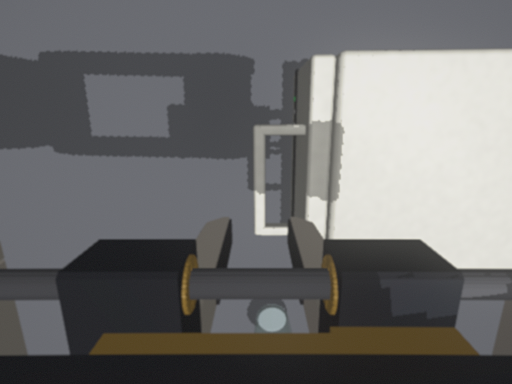

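The wrist view shows the bar in columns 255-265, rows 125-235, centred between the fingertips (232 and 290). I'll cross-check it by ray, then go down and close.

```bash
python3 - <<'E'
from h import *
from plant import robot
p=np.load('unit.npy');c=robot.read_camera('wrist')
print(proj(c,world(p,[[-.051,.058,.132],[-.051,-.058,.132],[-.039,.048,.132]])).round(1), ray(c,[[255,125],[255,235]],.132).mean(0).round(4), world(p,[[-.051,0,.132]]))
E
```

```text
[[254.1 123.7]
 [255.3 235. ]
 [266.5 134.1]] [ 0.6288 -0.0706  0.132 ] [[ 0.62859999 -0.06988735  0.132     ]]
```

Call:
hand_motion --ticks "0.034,0,0,0.6,0\n0.034,0,0.02,0.6,0\n0.034,0,0,0.6,0\n0.034,0,0,0.4,0\n0.034,0,0,0.28,0\n0.034,0,0,0,0\n0.034,0,0,0,0"

```text
t: 3.65
tool_pos: [0.6353, -0.0712, 0.1299]
orientation: [2.401, 2.025, 0.001]
force: [0.1, 0.0, -0.2]
opening: 0.0339
gripper_force: 0.0
```

Call:
hand_motion --ticks "0.0,0,0,0,0\n0.0,0,0,0,0\n0.0,0,0,0,0\n0.0,0,0,0,0\n0.0,0,0,0,0\n0.0,0,0,0,0" --squeeze 25

```text
t: 4.25
tool_pos: [0.6337, -0.0709, 0.13]
orientation: [-2.4, -2.025, 0.003]
force: [-10.2, 1.4, 8.0]
opening: 0.0105
gripper_force: 25.0
```

```bash
python3 st.py
```

```text
t 4.25 [ 0.6337 -0.0709  0.13  ] yawx 1.4018 open 0.01051740209921299 gf 24.99949336051941 F [-10.2   1.4   8. ]
```

Call:
hand_motion --ticks "0.0,0,-0.08,0,0\n0.0,0,-0.16,0,0\n0.0,0,-0.28,0,0\n0.0,0,-0.36,0,0\n0.0,0,-0.36,0,0\n0.0,0,-0.36,0,0\n0.0,0,-0.36,0,0\n0.0,0,-0.36,0,0\n0.0,0,-0.36,0,0\n0.0,0,-0.28,0,0\n0.0,0,-0.16,0,0\n0.0,0,-0.08,0,0\n0.0,0,0,0,0\n0.0,0,0,0,0"

```text
t: 5.65
tool_pos: [0.4773, -0.0442, 0.13]
orientation: [2.4, 2.026, 0.001]
force: [-1.7, 1.5, 9.1]
opening: 0.0109
gripper_force: 25.0
```

```bash
python3 st.py
```

```text
t 5.65 [ 0.4773 -0.0442  0.13  ] yawx 1.4018 open 0.010880131810572466 gf 25.00422477722168 F [-1.7  1.5  9.1]
```

In the tool's units: -0.003 m is -0.06, -0.002 m is -0.04.

Call:
hand_motion --ticks "0.0,0,-0.06,0,0\n0.0,0,-0.04,0,0\n0.0,0,-0.04,0,0\n0.0,0,0,0,0\n0.0,0,0,0,0"

```text
t: 6.15
tool_pos: [0.4709, -0.0431, 0.13]
orientation: [2.4, 2.025, 0.002]
force: [0.2, 0.4, 8.4]
opening: 0.0109
gripper_force: 25.0
```

Call:
hand_motion --ticks "0.0,0,-0.04,0,0\n0.0,0,-0.04,0,0\n0.0,0,0,0,0\n0.0,0,0,0,0"

```text
t: 6.55
tool_pos: [0.4705, -0.0431, 0.1303]
orientation: [2.396, 2.021, 0.01]
force: [19.4, -2.9, -8.3]
opening: 0.0105
gripper_force: 25.0
```

The drawer is at its stop: 0.166 m of travel, with the force rising to 19 N. I'll ease off, open, rise clear and look.

In the tool's units: -0.04 m is -0.8, -0.03 m is -0.6.

Call:
hand_motion --ticks "0.0,0,0.04,0,0\n0.0,0,0.02,0,0\n0.034,0,0,0,0\n0.034,0,0,0,0\n0.034,0,0,0,0\n0.034,0,0,-0.2,0\n0.034,0,0,-0.6,0\n0.034,0,0,-0.8,0\n0.034,0,0,-0.8,0\n0.034,0,0,-0.8,0\n0.034,0,-0.6,-0.4,0\n0.034,0,-0.8,0,0\n0.034,0,-0.8,0,0\n0.034,0,-0.8,0,0\n0.034,0,0,0,0"

```text
t: 8.05
tool_pos: [0.3189, -0.017, 0.3109]
orientation: [2.398, 2.024, 0.004]
force: [0.5, 0.0, -0.2]
opening: 0.0343
gripper_force: 0.0
```

```bash
python3 st.py
python3 - <<'E'
from plant import robot
import cv2,numpy as np
a=robot.read_camera('top')['image'][120:240,210:370,::-1];b=robot.read_camera('scene')['image'][110:230,140:300,::-1]
z=lambda i:cv2.resize(i,None,fx=5,fy=5,interpolation=cv2.INTER_CUBIC)
cv2.imwrite('pics/t2.png',z(a));cv2.imwrite('pics/s2.png',z(b))
E
```

```text
t 8.05 [ 0.3189 -0.017   0.3109] yawx 1.4021 open 0.03432870808819105 gf 0.0 F [ 0.5  0.  -0.2]
```

View pics/t2.png

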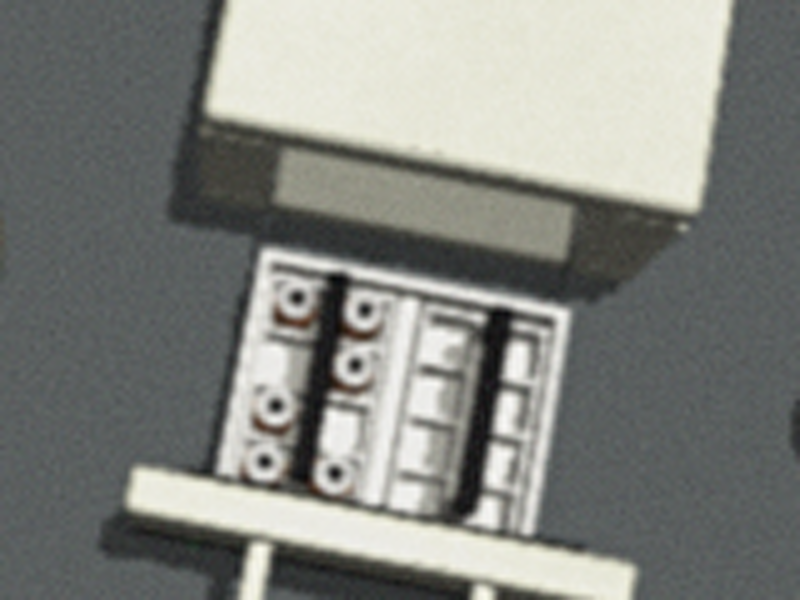

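View pics/s2.png

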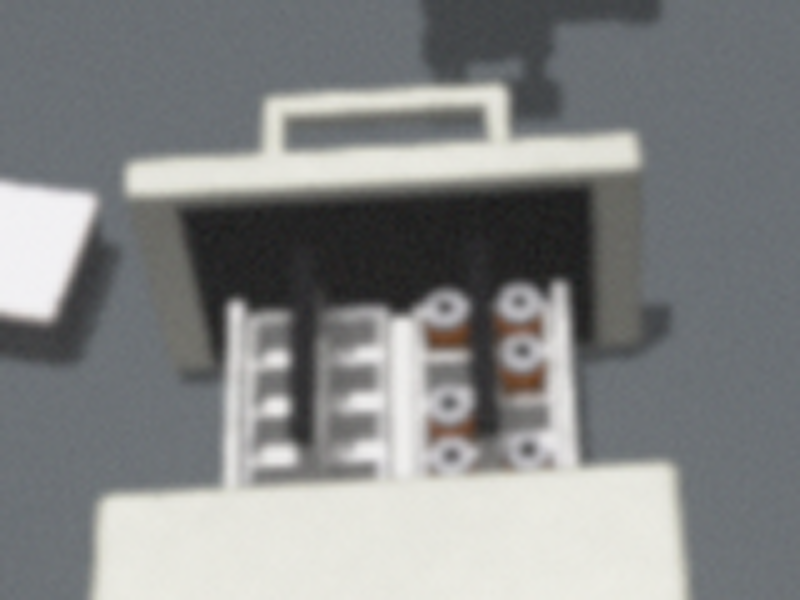

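The top view shows the vial rack in the left pocket with all six vials: v3 (298,298), v6 (365,313), v5 (355,368), v2 (275,408), v1 (264,462), v4 (335,473). The scene view agrees. I'll fit the rack pose from the cap tops.

```bash
python3 - <<'E'
from h import *
from plant import robot
T=robot.read_camera('top');S=robot.read_camera('scene');u=np.load('unit.npy')
L=[[.042,.0175],[.042,-.0175],[.014,-.0175],[-.014,.0175],[-.042,.0175],[-.042,-.0175]]
t=(np.array([[298,298],[365,313],[355,368],[275,408],[264,462],[335,473]])+.5)/5-.5+[210,120]
s=(np.array([[530,450],[452,456],[450,404],[520,352],[518,302],[443,308]])+.5)/5-.5+[140,110]
W=lambda p:world(p,np.c_[L,np.full(6,p[3]+.05)])
f=lambda p:np.r_[(proj(T,W(p))-t).ravel(),(proj(S,W(p))-s).ravel()]
r=least_squares(f,[.6,-.02,-.16,.03]);p=r.x;print(p,r.fun.round(1))
d=world([0,0,-u[2]],[[p[0]-u[0],p[1]-u[1],0]]);print('in unit frame',d)
g=np.array([p[0],p[1],p[3]+.082]);print('grip',g)
e=world(p,[[.052,0,p[3]+.09],[0,0,p[3]+.09],[-.052,0,p[3]+.09]]);print('bar top px in crop',((proj(T,e)-[210,120]+.5)*5-.5).round())
np.save('rack.npy',p)
for c,q in((T,t),(S,s)):print(least_squares(lambda a:(proj(c,W([*a,.032]))-q).ravel(),[.6,-.02,-.16]).x)
E
python3 st.py '[.6,-.02,.3]'
```

```text
[ 0.60511123 -0.02473171 -0.15957155  0.02825031] [-0.5  0.2 -0.2 -0.2 -0.2 -0.4  0.1 -0.2  0.2  0.  -0.1  0.4 -0.5 -0.1
 -0.2 -0.2 -0.3  0.1  0.2 -0.2 -0.1  0.3  0.2  0.1]
in unit frame [[-0.08165808  0.04063048  0.        ]]
grip [ 0.60511123 -0.02473171  0.11025031]
bar top px in crop [[339. 269.]
 [320. 374.]
 [300. 480.]]
[ 0.60445973 -0.02481512 -0.17164124]
[ 0.60784825 -0.02485997 -0.14872073]
t 8.25 [ 0.3219 -0.0177  0.3092] yawx 1.4017 open 0.03390795036744676 gf 0.0 F [1.3 0.5 0.4]
tool delta [0.0445 0.2745 0.0063]
```

The rack fit is sound: in the unit frame it sits at (-0.082, +0.041), and the bar projects onto the black bar. Going above the bar at (0.605, -0.0247, about 0.112), turned by a quarter.

In the tool's units: 0.04 m is 0.8, 0.0058 m is 0.116.

Call:
hand_motion --ticks "0.05,0.116,0.8,0,0\n0.05,0.116,0.8,0,0\n0.05,0.116,0.8,0,0\n0.05,0.116,0.8,0,0\n0.05,0.116,0.8,0,0\n0.05,0.116,0.8,0,0\n0.05,0.116,0.8,0,0\n0.05,0,0,0,0\n0.05,0,0,0,0" --quiet true

```text
ok
```

Call:
hand_motion --ticks "0.05,0,0,0,0.1424\n0.05,0,0,0,0.1424\n0.05,0,0,0,0.1424\n0.05,0,0,0,0.1424\n0.05,0,0,0,0.1424\n0.05,0,0,0,0.1424\n0.05,0,0,0,0.1424\n0.05,0,0,0,0.1424\n0.05,0,0,0,0.1424\n0.05,0,0,0,0.1424\n0.05,0,0,0,0.1424\n0.05,0,0,0.6,0\n0.05,0,0,0.8,0\n0.05,0,0,0,0\n0.05,0,0,0,0"

```text
t: 10.65
tool_pos: [0.6034, -0.0246, 0.2395]
orientation: [-3.131, 0.258, 0.002]
force: [-0.0, -0.2, 1.1]
opening: 0.0501
gripper_force: 0.0
```

```bash
python3 st.py '[.605,-.0247,.112]'
python3 - <<'E'
from h import *
from plant import robot
c=robot.read_camera('wrist');p=np.load('rack.npy')
cv2.imwrite('pics/w3.png',c['image'][:,:,::-1])
print(proj(c,world(p,[[.052,0,.12],[-.052,0,.12],[0,.006,.12],[0,-.006,.12]])).round())
E
```

```text
t 10.65 [ 0.6034 -0.0246  0.2395] yawx -0.1647 open 0.05005071110815957 gf 0.0 F [-0.  -0.2  1.1]
tool delta [ 0.0017 -0.0002  0.1245]
[[258. 129.]
 [259. 229.]
 [253. 181.]
 [264. 181.]]
```

View pics/w3.png

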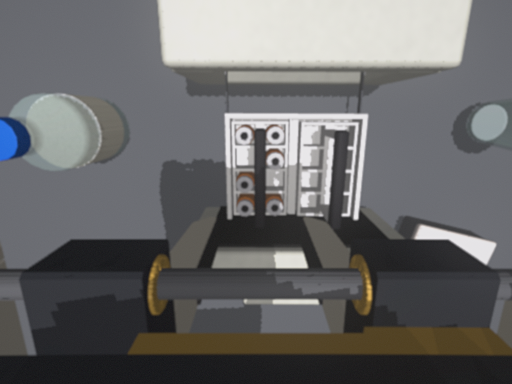

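The wrist view shows the bar at column 260, rows 128-228, where it was predicted, and midway between the fingers. I'll go down and grip.

In the tool's units: 0.035 m is 0.7, 0.03 m is 0.6.

Call:
hand_motion --ticks "0.05,0.034,0,0.6,0\n0.05,0,0,0.7,0\n0.05,0,0,0.6,0\n0.05,0,0,0.4,0\n0.05,0,0,0.18,0\n0.05,0,0,0,0\n0.05,0,0,0,0"

```text
t: 11.4
tool_pos: [0.6075, -0.0252, 0.1176]
orientation: [3.131, -0.258, 0.005]
force: [1.0, 0.0, 0.7]
opening: 0.05
gripper_force: 0.0
```

```bash
python3 st.py '[.605,-.0247,.112]'
```

```text
t 11.4 [ 0.6075 -0.0252  0.1176] yawx -0.1646 open 0.05003851264065397 gf 0.0 F [1.  0.  0.7]
tool delta [-0.0026 -0.      0.0026]
```

Call:
hand_motion --ticks "0.0,0,0,0,0\n0.0,0,0,0,0\n0.0,0,0,0,0\n0.0,0,0,0,0\n0.0,0,0,0,0\n0.0,0,0,0,0\n0.0,0,0,0,0\n0.0,0,0,0,0" --squeeze 35

```text
t: 12.2
tool_pos: [0.606, -0.0252, 0.115]
orientation: [3.131, -0.258, -0.0]
force: [-0.1, -1.3, 1.2]
opening: 0.0107
gripper_force: 35.0
```

```bash
python3 st.py
```

```text
t 12.2 [ 0.606  -0.0252  0.115 ] yawx -0.1648 open 0.010730614999322128 gf 34.999823570251465 F [-0.1 -1.3  1.2]
```

Call:
hand_motion --ticks "0.0,0,0,-0.04,0\n0.0,0,0,-0.08,0\n0.0,0,0,-0.12,0\n0.0,0,0,-0.16,0\n0.0,0,0,0,0" --squeeze 45

```text
t: 12.7
tool_pos: [0.6071, -0.025, 0.137]
orientation: [3.131, -0.258, 0.004]
force: [0.8, 0.6, -3.5]
opening: 0.011
gripper_force: 45.0
```

Call:
hand_motion --ticks "0.0,0,0,-0.08,0\n0.0,0,0,-0.16,0\n0.0,0,0,-0.24,0\n0.0,0,0,-0.24,0\n0.0,0,0,-0.24,0\n0.0,0,0,-0.24,0\n0.0,0,0,-0.24,0\n0.0,0,0,-0.24,0\n0.0,0,0,-0.24,0\n0.0,0,0,-0.24,0\n0.0,0,0,-0.24,0\n0.0,0,0,-0.24,0\n0.0,0,0,-0.2,0\n0.0,0,0,-0.12,0\n0.0,0,0,-0.08,0\n0.0,0,0,-0.04,0\n0.0,0,0,0,0\n0.0,0,0,0,0"

```text
t: 14.5
tool_pos: [0.6058, -0.0249, 0.2884]
orientation: [-3.131, 0.258, 0.001]
force: [0.2, -1.1, -4.3]
opening: 0.0113
gripper_force: 45.0
```

```bash
python3 st.py
python3 - <<'E'
from plant import robot
import cv2,numpy as np
a=robot.read_camera('wrist')['image'][:,:,::-1];b=robot.read_camera('scene')['image'][60:300,100:340,::-1]
a=cv2.resize(a,(440,330));b=cv2.resize(b,(330,330),interpolation=cv2.INTER_CUBIC)
cv2.imwrite('pics/l4.png',np.hstack([a,b]))
E
```

```text
t 14.5 [ 0.6058 -0.0249  0.2884] yawx -0.1646 open 0.011317089254929432 gf 44.994712471961975 F [ 0.2 -1.1 -4.3]
```

View pics/l4.png

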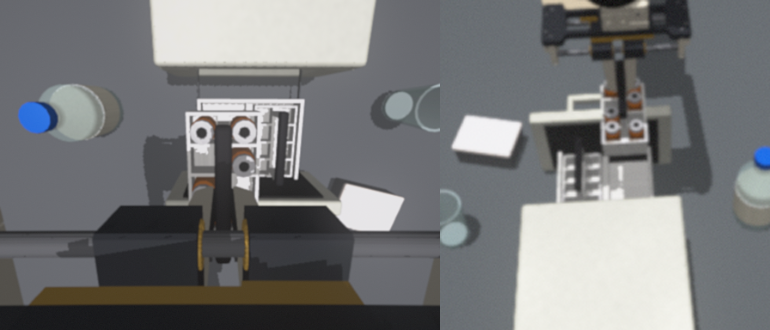

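The rack is up by about 0.173 m with a load of about 0.44 kg. The caps are visible, the spare rack and drawer are in place, and the bottle, beaker and box are untouched. I'll hold, then check levelness numerically on an enlarged view with the predicted positions of a level rack marked.

Call:
hand_motion --ticks "0,0,0,0,0\n0,0,0,0,0\n0,0,0,0,0\n0,0,0,0,0\n0,0,0,0,0\n0,0,0,0,0\n0,0,0,0,0\n0,0,0,0,0\n0,0,0,0,0\n0,0,0,0,0\n0,0,0,0,0\n0,0,0,0,0\n0,0,0,0,0\n0,0,0,0,0\n0,0,0,0,0"

```text
t: 16.1
tool_pos: [0.606, -0.025, 0.2891]
orientation: [-3.131, 0.258, -0.0]
force: [-0.4, 0.1, -4.3]
opening: 0.0109
gripper_force: 45.0
```

```bash
python3 st.py
python3 - <<'E'
from h import *
from plant import robot
p=np.load('rack.npy').copy();b=.2035;out=[]
def mk(n,x0,y0,w,h,k):
    c=robot.read_camera(n);im=cv2.resize(c['image'][y0:y0+h,x0:x0+w,::-1],None,fx=k,fy=k,interpolation=cv2.INTER_CUBIC)
    P=world(p,[[.042,.0175,b+.05],[.042,-.0175,b+.05],[.014,-.0175,b+.05],[.0575,.033,b+.03],[.0575,-.033,b+.03],[.052,0,b+.09]])
    for q in (proj(c,P)-[x0,y0]+.5)*k-.5: cv2.drawMarker(im,tuple(int(v) for v in q.round()),(0,255,0),cv2.MARKER_CROSS,8,1)
    return im
a=mk('wrist',200,110,130,125,3);s=mk('scene',200,100,80,75,5)
cv2.imwrite('pics/l5.png',np.hstack([a,s]))
E
```

```text
t 16.1 [ 0.606  -0.025   0.2891] yawx -0.1646 open 0.010891703973706488 gf 44.994783997535706 F [-0.4  0.1 -4.3]
```

View pics/l5.png

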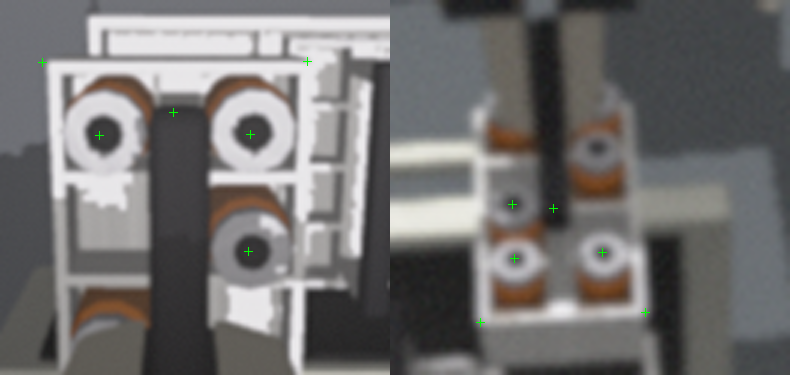

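The caps coincide with the predicted positions of a level rack to about 1 px in both views: wrist (100,135), (250,134), (248,251) and scene (515,258), (602,252). All six vials are in place. I'll hold a little longer and hand in.

Call:
hand_motion --ticks "0,0,0,0,0\n0,0,0,0,0\n0,0,0,0,0\n0,0,0,0,0\n0,0,0,0,0\n0,0,0,0,0\n0,0,0,0,0\n0,0,0,0,0\n0,0,0,0,0\n0,0,0,0,0\n0,0,0,0,0\n0,0,0,0,0\n0,0,0,0,0\n0,0,0,0,0\n0,0,0,0,0"

```text
t: 17.7
tool_pos: [0.606, -0.0249, 0.289]
orientation: [-3.131, 0.258, -0.0]
force: [0.5, -0.2, -4.3]
opening: 0.0113
gripper_force: 45.0
```

```bash
python3 -c "
from plant import robot
print(robot.close_job())"
```

```text
the job is handed in; nothing more can be done
None
```

The job is handed in: the drawer is fully open, and the vial rack is held level about 4.5 cm above the sampler's top, still for about 3 s before hand-in, with nothing else seen to have moved; the close-up showed five caps clearly, the sixth behind the gripper.

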